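# Let the dust hood down on its ratchet winch

## Task

Close up the bead station: throw the winch's pawl lever up to its stop, wind the crank forward a touch so that the loaded pawl lets go, and then, keeping hold of the crank, let it turn back slowly until the acrylic hood rests on the base board over the rack of vials. Never let the crank run away, and leave the rack, saucer, crimping tool and keepsake box where they are.

Things in the scene. Friction and masses are not known exactly. Their poses are not given: they have to be found in the camera images.
- station: Fixed hoist: pine base board, 300 mm along its x, 420 mm along y (from -170 to +250), 12 mm thick, with a column (30 mm square, 305 mm tall, at x +110, y +5 mm). Winch at its -y side, hood at its +y side. Origin on the table; z up.
- crank_axis (a point): Point on the crank's axis at the surface of the grey sloping panel (x -140 to +110, y -85 to +85 mm), 85 mm above the table. z: the crank axis, out of the panel, leaning 0.61 rad from vertical to the station's -y; x: the station's x; y: up the slope. 'Height' below is along this z from here. Ratchet wheel: radius 57 mm, height 10-24 mm. Crank arm: 22 mm wide, height 42-50 mm.
- handle_mid (a point): Middle of the crank's black round handle: 28 mm in diameter, 70 mm long, parallel to the crank axis and 65 mm from it, height 52 to 122 mm (this point at 87). It spins freely on its pin, so it can be held without turning the gripper. At crank value q it stands at angle 1.75 + q (rad) from crank_axis's x, anticlockwise seen from outside.
- crank (a joint): Crank angle in rad, -0.04 to 5.4; grows as it winds the hood up (anticlockwise seen from outside, facing the panel). The hood's weight pulls it clockwise with 0.13 to 0.25 N m (2 to 4 N at the handle). 25 mm of hood height per rad; about 0 when the hood is down. While the pawl is engaged it only winds up; 24 ratchet teeth.
- lever_knob (a point): Black round knob of the pawl lever: an upright stub 18 mm in diameter, parallel to the crank axis, height 24 to 66 mm (this point on its axis at 48), 62 mm from point pawl_pin, about which it swings up the slope as it is lifted; on the robot's side of the wheel. At lever value p it stands at angle 3.49 - p (rad) from the pin, measured as for the handle. The flat bar below it: height 24-30 mm.
- pawl_pin (a point): Axis of the pawl lever and of the pawl (parallel to the crank axis), 60 mm towards -x and 42 mm towards +y of point crank_axis in that point's frame, 24 mm above the panel. Same axes as crank_axis.
- pawl_lever (a joint): Pawl lever angle, rad: 0 down (pawl sprung onto the wheel), 0.75 fully lifted, at its stop. Takes about 1.5 N at the knob and stays where left. It drives the pawl only through a spring: with it lifted the pawl stays jammed under load, and springs clear by itself once the crank is wound forward some 0.05 to 0.15 rad; then only the hand on the crank holds the load.
- pawl (a joint): Angle in rad of the dark steel pawl (about 45 mm long) relative to its lever, growing as it lifts. With the lever fully up: about -0.7 while jammed in the wheel, about -0.29 when sprung clear.
- hood (a joint): Height in m of the hood's lower rim above the base board: about 0.08 to 0.12 at the start, 0 when it rests on the board.
- hood_rim (a point): Centre of the open lower rim of the clear acrylic dust hood (aluminium edges, 220 x 180 mm, 140 mm tall), which slides up and down the column and is wound by the crank.
- rack: Clear acrylic rack with three pairs of stacked bead vials (150 x 60 mm, 98 mm tall), standing on the board under the hood. Origin under its centre. Bystander.
- saucer: White ceramic saucer, 110 mm across, 18 mm high. Origin under its centre. Bystander.
- crimper: Black crimping tool lying flat, 155 mm long, 70 mm across, 17 mm high. Bystander.
- keepsake: Closed pine keepsake box, 126 x 176 mm, 74 mm high. Origin under its centre. Bystander.
- head_edge (a point): Middle of the lower front edge of the grey jib that overhangs the winch: from here it reaches 100 mm to the station's +y, 25 mm either way along its x and 40 mm up (275 to 315 mm above the table), where a beam joins it to the column. It leaves no room for an upright tool over the upper part of the crank's circle: work the winch with the tool leaning along the crank axis.

How it is judged:
On the way, in this order (a step that is already met when the one before it is completed fails the run):
1. the pawl lever is thrown up while the hood still hangs on the pawl (value of joint pawl_lever above 0.6 rad and value of joint hood above 0.06 m), for 0.2 s.
2. the crank is in the gripper, the pawl has sprung clear and the hood is still up (value of joint pawl_lever above 0.6 rad and value of joint pawl above -0.4 rad and value of joint hood above 0.05 m and contact force between the fingers and crank above 0.5 N), for 0.1 s.
3. the hood is let half-way down with the gripper on the crank (value of joint hood between 0.005 and 0.045 m and contact force between the fingers and crank above 0.5 N), for 0.1 s.
4. the hood rests on the board (value of joint hood below 0.004 m), for 0.2 s.
At the end, for the whole second after the job is handed in: The hood's rim rests on the base board (within 4 mm) with the crank still; the rack has not moved by 10 mm and stands upright, and the saucer, crimping tool and keepsake box have not moved by 20 mm (value of joint hood below 0.004 m and velocity of joint crank between -0.05 and 0.05 rad/s and distance of rack from where it was at the start of the episode below 0.01 m and angle between rack's own z axis and vertical below 0.1 rad and distance of each of saucer, crimper, keepsake from where it was at the start of the episode below 0.02 m); the robot touches nothing.
It fails at once if the hood runs down faster than 0.07 m/s (crank let go or run away) (velocity of joint hood below -0.07 m/s).
It fails at once if the rack of vials is knocked or tipped (distance of rack from where it was at the start of the episode above 0.02 m or angle between rack's own z axis and vertical above 0.2 rad).
It also fails if it takes over 61 s, if anything falls off the work surface, if the arm or the gripper's body presses on something with over 40 N, if the wrist force passes 120 N, or if a joint passes its speed limit or range.

## Robot

A 7-joint arm with a two-finger parallel gripper is mounted at the origin on the work surface. World frame = base frame: x ahead of the robot, y to its left, z up, the work surface at z = 0. Lengths are in m, angles in rad, forces in N, time in s.
With the tool pointing down it reaches from about 0.425 to 0.875 m from the base axis. Payload 4.7 kg.
Tool frame: the origin (TCP) lies at the very end of the fingers, on their centre line; the grasp point (between the pads) lies 19 mm behind it; z points along the fingers, y is the line along which they close (so a half turn about z gives the same grasp; the last joint's range is limited). The gripper opens to 87 mm and grips with 3 to 60 N. Pads are 19 mm wide; open, the fingers measure 117 mm over their backs; the gripper's body (75 mm by 190 mm) begins 51 mm behind the grasp point.
Start: joints at [-1.216, 0.321, -0.07, 1.45, 0.023, 1.371, -0.057], TCP at [0.217, 0.613, 0.223] pointing down, gripper open.
Joint ranges: [-2.86, 2.86], [-0.3, 2.09], [-1.38, 1.24], [0.06, 2.45], [-1.56, 4.7], [0.09, 2.05], [-2.69, 2.69]. Speed limits (rad/s): [2.57, 2.57, 3.14, 3.14, 3.14, 3.14, 3.14].

## Interface

Orientations are given as a rotation vector (axis times angle).
In Python, from bench import ctrl, imaging, ticket gives the robot as it stands.
- The arm moves only by the tool jog_arm, never from a script. Its argument "rows" is text: rows parted by semicolons, each of 7 numbers parted by spaces: the shift along the tool's x, y, z in cm, then the turn, a rotation vector about the tool's x, y, z in rad, then the closure, from -1 (fully open) to 1 (shut), so that 0 is half open. A call has 1 to 5 rows; each row shifts and turns the commanded pose from where the row before left it, along the tool's axes as they then stand; what a row does not reach is not made up. A row lasts 1/8 s, in which the tool goes at most 62.5 mm and 10.7 degrees, less where a joint would pass 70% of its speed; a pose out of reach is approached as far as the arm can. A call with a gripper value outside its range is refused whole. The fingers move at their own pace and stop on an object; "force" is the grip in N (left out, the last holds). Time passes only in rows, so rows that do not move let the fingers close. It gives the time, the measured TCP pose, the force, the opening and the grip force at its end, in the units of the state.
- ctrl.get_state(): the state, without advancing time (a new reading comes with each control period).
- imaging.get_image(name): name is "scene" or "top" or "wrist"; returns a dict with "img" (384x512x3 uint8, blue, green, red), "vertical_fov" (degrees; the focal length in pixels is half the picture's height over the tangent of half this angle, whatever the lens; pixels are square), "cx", "cy" (the principal point, pixels), "origin" and "orientation" of the camera in the world. Camera axes: x right, y down, z forward; pixel columns grow to the right and rows downward; lengths in m; the calibration is good to about 2 mm. A picture is of the moment at which its call begins. There is no depth.
- ticket.close_job(): hands the job in; it is judged then, once.
The state is a dict: "time": time; "joint_positions": joint angles; "qd": joint speeds; "joint_torque": joint torques, N m; "position": TCP position; "tool_rot": TCP orientation; "ft_force": force on the tool from outside, world axes, zero at the start; "torque": the same for the moment, N m; "grip_width": opening from 0.0 (shut) to 1.0 (fully open); "grip_force": force on a finger pad.
Only numpy, scipy, OpenCV 4.12 (cv2) and the standard library are available. Lean on these libraries where they do the work, as an engineer would, in place of code of your own. Each camera call takes 0.05 s, during which the arm holds its last target. There are 200 camera calls.

## Working session

There is one attempt and no reset: what is moved stays moved. The work goes in short steps, Python scripts to look and compute and a tool call to move; the robot and the scene stay as the last step left them, time stands still between calls to the robot, and variables do not carry over. Pictures are saved under pics/ and viewed, at most 10 in all, crops included, and the job is handed in when it is done.

Besides the shell and the picture viewer there is one more tool, called by a JSON object that holds its "fn" and its "kwargs". jog_arm: Moves the arm, as the interface text tells. Its arguments: {"type":"object","properties":{"rows":{"type":"string"},"force":{"type":"number"}},"required":["rows"]}

```bash
mkdir -p pics; ls
cat > h.py <<'E'
import numpy as np, cv2
from scipy.spatial.transform import Rotation as R
E
python3 - <<'E'
from bench import ctrl, imaging, ticket
import cv2, pickle
s=ctrl.get_state(); print(s)
d={}
for n in("scene","top"):
    i=imaging.get_image(n); d[n]=i
    print(n,{k:v for k,v in i.items() if k!='img'})
    cv2.imwrite(f'pics/{n}0.png',i['img'])
pickle.dump(d,open('im0.pkl','wb'))
import numpy as np
a=np.vstack([d['scene']['img'][:],]);
E
```

```text
pics
{'time': 0.0, 'joint_positions': array([-1.21590937,  0.32183161, -0.07008217,  1.45167019,  0.0225991 ,
        1.37078044, -0.05691186]), 'qd': array([-1.22193442e-03,  1.23611494e-03,  1.36539246e-03, -1.67355188e-03,
       -5.10473160e-04, -9.41567402e-04,  7.61137379e-05]), 'joint_torque': array([-2.47029431e-05, -4.91283882e+01, -4.04010639e-01, -3.12530029e+01,
       -6.39976957e-02,  4.35311103e-02,  1.65071133e-04]), 'position': array([0.21711413, 0.61208743, 0.22145831]), 'tool_rot': array([-5.32656909e-01, -3.09587620e+00,  2.96716712e-03]), 'ft_force': array([0.14979007, 0.71939695, 0.04487344]), 'torque': array([0.00060924, 0.04175481, 0.00589859]), 'grip_force': 0.0, 'grip_width': 0.9990725887468562}
scene {'vertical_fov': 56.53681206469822, 'cx': 262.59124974022996, 'cy': 197.99838916539028, 'origin': array([ 0.78124466, -0.72986967,  0.8398131 ]), 'orientation': array([-2.20992908, -0.26290378,  0.16422874])}
top {'vertical_fov': 43.27425741963485, 'cx': 264.69726868977153, 'cy': 192.37202249192924, 'origin': array([0.35875263, 0.11759248, 1.3484711 ]), 'orientation': array([-2.1080592 ,  2.154484  , -0.20344797])}
```

```bash
python3 -c "
import cv2
for n in('scene','top'):
    i=cv2.imread(f'pics/{n}0.png'); cv2.imwrite(f'pics/{n}0b.png',cv2.resize(i,(800,600),interpolation=cv2.INTER_CUBIC))"
```

```text
(no output)
```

View pics/scene0b.png

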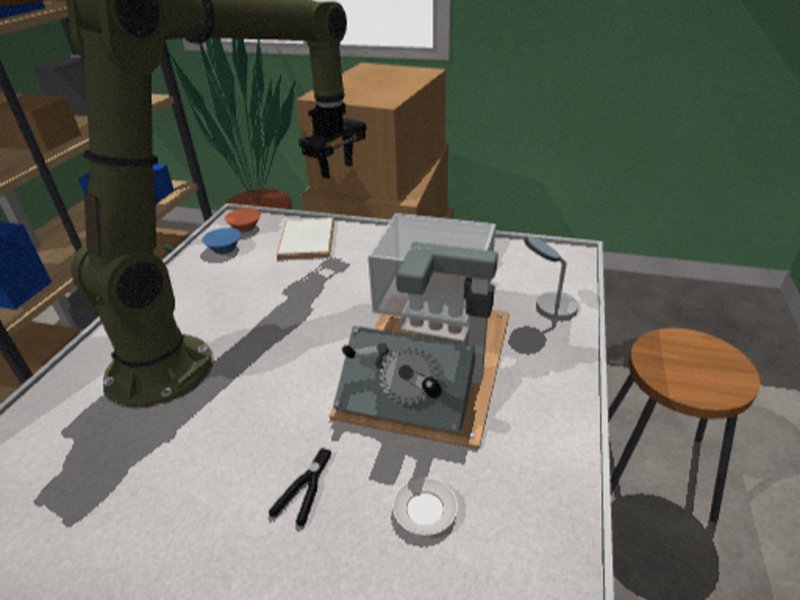

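View pics/top0b.png

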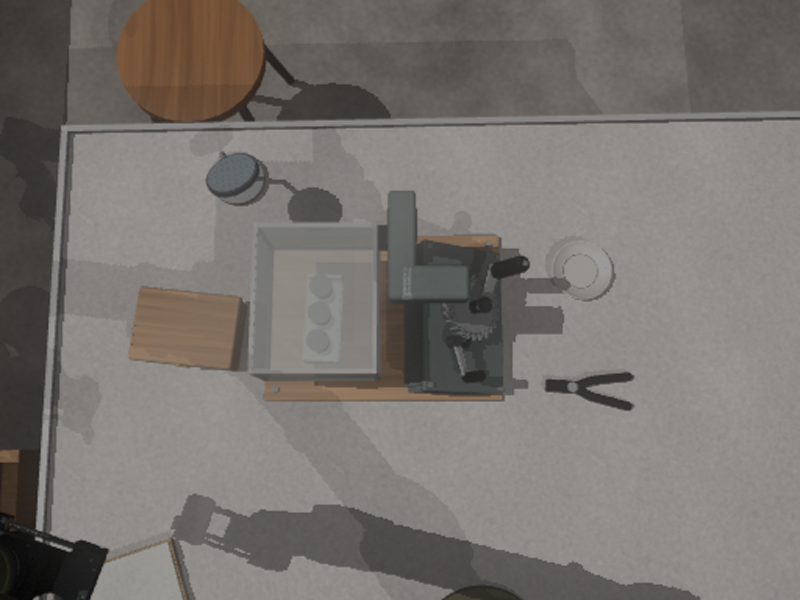

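```bash
python3 -c "
import cv2
i=cv2.imread('pics/top0.png')[115:265,235:385]; cv2.imwrite('pics/t1.png',cv2.resize(i,None,fx=4,fy=4,interpolation=cv2.INTER_CUBIC))
i=cv2.imread('pics/scene0.png')[150:290,200:335]; cv2.imwrite('pics/s1.png',cv2.resize(i,None,fx=4,fy=4,interpolation=cv2.INTER_CUBIC))"
```

```text
(no output)
```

View pics/t1.png

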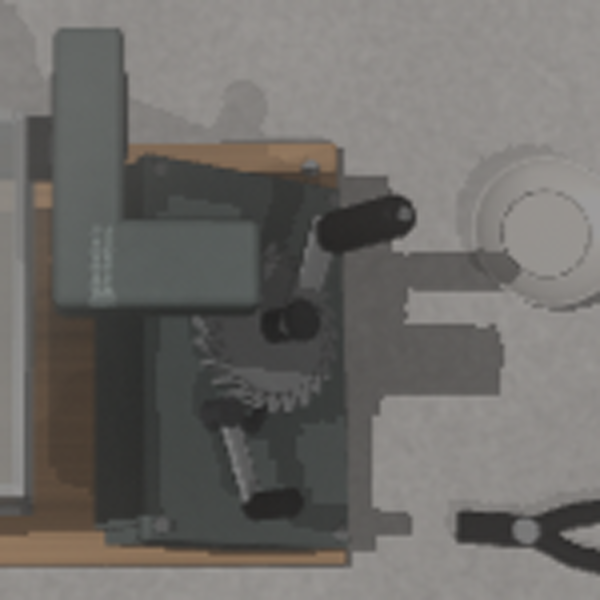

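View pics/s1.png

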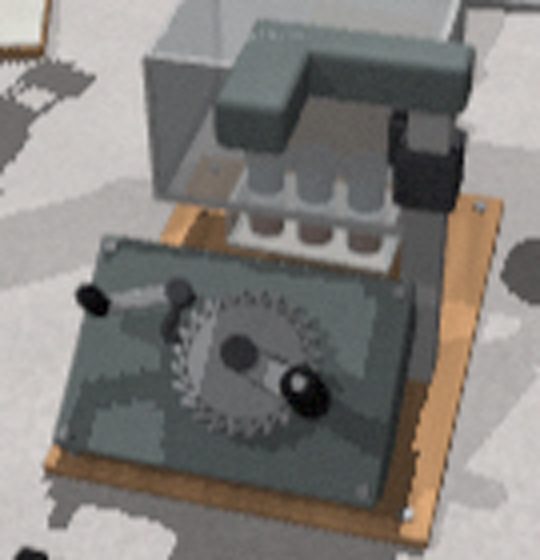

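```bash
cat > h.py <<'E'
import numpy as np, cv2, pickle
from scipy.spatial.transform import Rotation as R
from scipy.optimize import least_squares
def proj(c,P):
    f=192/np.tan(np.radians(c['vertical_fov']/2))
    p=R.from_rotvec(c['orientation']).inv().apply(np.atleast_2d(P)-c['origin'])
    return np.c_[c['cx']+f*p[:,0]/p[:,2],c['cy']+f*p[:,1]/p[:,2]]
def frames(v):
    Rs=R.from_euler('z',v[2]); o=np.array([v[0],v[1],0])
    st=lambda P:Rs.apply(P)+o
    Rc=Rs*R.from_euler('x',0.61)
    c0=st(np.array([v[3],v[4],.085]))
    return st,Rc,c0
def cr(v,P): st,Rc,c0=frames(v); return Rc.apply(P)+c0
def handle(v,q,h=.087): a=1.75+q; return cr(v,[.065*np.cos(a),.065*np.sin(a),h])
def knob(v,p,h=.048): a=3.49-p; return cr(v,[-.06+.062*np.cos(a),.042+.062*np.sin(a),h])
E
cat > fit.py <<'E'
from h import *
d=pickle.load(open('im0.pkl','rb'))
T=lambda X,Y:(234.6+X/4,114.6+Y/4); S=lambda X,Y:(199.6+X/4,149.6+Y/4)
def model(v):
    st,Rc,c0=frames(v); b=lambda x,y:st(np.array([x,y,.012])); c=lambda x,y,h:cr(v,[x,y,h])
    return [('top',T(342,147),b(.15,-.17)),('top',T(350,565),b(-.15,-.17)),('top',(168.3,256),b(-.15,.25)),
     ('scene',S(45,468),b(-.15,-.17)),('scene',S(427,545),b(.15,-.17)),('scene',S(502,200),b(.15,.25)),
     ('scene',S(58,447),c(-.14,-.085,0)),('scene',S(375,503),c(.11,-.085,0)),('scene',S(412,282),c(.11,.085,0)),('scene',S(105,240),c(-.14,.085,0)),
     ('top',T(345,548),c(-.14,-.085,0)),
     ('top',T(367,223),handle(v,v[5])),('scene',S(304,391),handle(v,v[5])),
     ('top',T(274,503),knob(v,v[6],.045)),('scene',S(93,300),knob(v,v[6],.045))]
def res(v): return np.array([proj(d[n],P)[0]-np.array(o) for n,o,P in model(v)]).ravel()
s=least_squares(res,[.6,.1,0,0,-.08,4,0],loss='soft_l1'); v=s.x
print(v.round(4)); print(res(v).reshape(-1,2).round(1).tolist())
np.save('v.npy',v)
print('axis',frames(v)[2],'handle',handle(v,v[5]),'knob',knob(v,0),knob(v,.75),'z',frames(v)[1].as_matrix()[:,2])
E
python3 fit.py
```

```text
[ 5.743e-01  1.152e-01 -2.110e-02  4.000e-04 -9.690e-02  4.124e+00
 -2.030e-02]
[[-0.5, -0.9], [-0.1, 0.5], [0.3, 0.5], [-0.9, -0.0], [0.4, 0.1], [0.8, 0.1], [-1.4, -0.4], [0.3, 1.5], [1.3, 0.2], [-0.1, -1.7], [0.9, 0.4], [-0.7, 0.8], [0.9, 0.7], [-0.7, 0.6], [0.7, 0.8]]
axis [0.57263854 0.01832242 0.085     ] handle [ 0.63076275 -0.05395487  0.14149397] knob [0.45417038 0.01039398 0.13627772] [0.45616152 0.04757373 0.1622869 ] z [-0.01206548 -0.57274039  0.81964802]
```

```bash
cat > jib.py <<'E'
from h import *
from bench import ctrl
d=pickle.load(open('im0.pkl','rb')); v=np.load('v.npy'); st,Rc,c0=frames(v)
T=lambda X,Y:(234.6+X/4,114.6+Y/4); S=lambda X,Y:(199.6+X/4,149.6+Y/4)
obs=[('top',T(258,222),(.025,0,.315)),('top',T(258,306),(-.025,0,.315)),('scene',S(218,141),(-.025,0,.275)),('scene',S(293,148),(.025,0,.275))]
f=lambda u:np.array([proj(d[n],st(np.array(P)+[u[0],u[1],0]))[0]-np.array(o) for n,o,P in obs]).ravel()
s=least_squares(f,[0,-.09]); print('jib st',s.x,f(s.x).round(1)); print('jib world',st(np.array([*s.x,.275])))
Rt=R.from_rotvec(ctrl.get_state()['tool_rot']).as_matrix(); print(Rt.round(3))
print(Rc.as_matrix().round(3))
E
python3 jib.py
```

```text
jib st [ 0.00039759 -0.08334382] [-1.2 -1.2 -0.9  0.2 -0.4  1.6 -1.4  2.3]
jib world [0.57296408 0.03186739 0.275     ]
[[-0.942  0.334 -0.001]
 [ 0.334  0.942 -0.002]
 [-0.    -0.002 -1.   ]]
[[ 1.     0.017 -0.012]
 [-0.021  0.819 -0.573]
 [ 0.     0.573  0.82 ]]
```

{"fn": "jog_arm", "kwargs": {"rows": "0 0 -6 0 0 0 1; 0 0 -6 0 0 0 1; 0 0 -6 0 0 0 1; 0 0 -6 0 0 0 1", "force": 25}}

```text
time: 0.6
position: [0.2172, 0.6122, 0.4642]
tool_rot: [0.533, 3.096, -0.0]
ft_force: [-0.0, 1.1, 0.1]
grip_width: 0.632
grip_force: 0.0
```

{"fn": "jog_arm", "kwargs": {"rows": "-6 -0.6 0 0 0 0.096 1; -6 -0.6 0 0 0 0.096 1; -6 -0.6 0 0 0 0.096 1; -6 -0.6 0 0 0 0.096 1; -6 -0.6 0 0 0 0.096 1"}}

```text
time: 1.23
position: [0.4596, 0.4346, 0.4616]
tool_rot: [-1.258, -2.878, 0.002]
ft_force: [-0.1, -0.2, 0.2]
grip_width: 0.063
grip_force: 0.0
```

{"fn": "jog_arm", "kwargs": {"rows": "-6 -0.8 0 0 0 0.0965 1; -6 -0.8 0 0 0 0.0965 1; -6 -0.8 0 0 0 0.0965 1; -6 -0.8 0 0 0 0.0965 1; -6 -0.8 0 0 0 0.0965 1"}}

```text
time: 1.85
position: [0.5822, 0.1609, 0.4617]
tool_rot: [-1.909, -2.494, 0.002]
ft_force: [0.4, 0.5, 0.4]
grip_width: 0.0
grip_force: 0.0
```

{"fn": "jog_arm", "kwargs": {"rows": "-6 -0.8 0 0 0 0.0965 1; -6 -0.8 0 0 0 0.0965 1; -6 -0.8 0 0 0 0.0965 1; 0 0 0 0 0 0 1"}}

```text
time: 2.35
position: [0.5877, -0.0254, 0.463]
tool_rot: [2.257, 2.182, -0.002]
ft_force: [-0.5, 1.0, 0.1]
grip_width: 0.003
grip_force: 0.0
```

```bash
cat > go.py <<'E'
import sys
from h import *
from bench import ctrl
v=np.load('v.npy'); st,Rc,c0=frames(v)
def target(x,y,h,lean):  # crank-frame TCP, tool y = crank x, z = -crank z
    Rt=Rc*R.from_matrix(np.array([[0,1,0],[1,0,0],[0,0,-1.]]))*R.from_euler('y',lean)
    return cr(v,[x,y,h]),Rt
def delta(p,Rt,tp,tR): return (Rt.inv().apply(tp-p)*100).round(2),(Rt.inv()*tR).as_rotvec().round(3)
if __name__=='__main__':
    s=ctrl.get_state(); p,Rt=s['position'],R.from_rotvec(s['tool_rot'])
    print('crank frame now',Rc.inv().apply(p-c0).round(4),'t',s['time'],'j',s['joint_positions'].round(2))
    for a in sys.argv[1:]:
        tp,tR=target(*map(float,a.split(','))); print(a,'world',tp.round(3),'shift cm',*delta(p,Rt,tp,tR)); p,Rt=tp,tR
E
python3 go.py=-  2>/dev/null; python3 go.py -- 2>/dev/null || python3 go.py "-.122,-.025,.13,0" "-.122,-.025,.036,0"
```

```text
crank frame now [0.016  0.181  0.3347] t 2.35 j [-0.38  0.2   0.48  1.15 -0.09  1.81  0.03]
crank frame now [0.016  0.181  0.3347] t 2.35 j [-0.38  0.2   0.48  1.15 -0.09  1.81  0.03]
-.122,-.025,.13,0 world [ 0.449 -0.074  0.177] shift cm [ -5.26 -13.74  28.59] [ 0.004  0.612 -0.012]
-.122,-.025,.036,0 world [ 0.45 -0.02  0.1 ] shift cm [-0.   0.   9.4] [0. 0. 0.]
```

{"fn": "jog_arm", "kwargs": {"rows": "-4 -4.5 2 0 0 0 1; -4 -4.5 2 0 0 0 1; -4 -4.5 2 0 0 0 1; 0 0 0 0 0.15 0 1; 0 0 0 0 0.15 0 1"}}

```text
time: 2.98
position: [0.4527, -0.1322, 0.4041]
tool_rot: [-2.078, -2.039, -0.324]
ft_force: [0.1, -1.0, -0.8]
grip_width: 0.007
grip_force: 0.0
```

{"fn": "jog_arm", "kwargs": {"rows": "0 0 0 0 0.15 0 1; 0 0 0 0 0.16 0 1; 0 0 0 0 0 0 1"}}

```text
time: 3.35
position: [0.4527, -0.1351, 0.401]
tool_rot: [-1.901, -1.847, -0.592]
ft_force: [0.5, 0.0, 0.4]
grip_width: 0.004
grip_force: 0.0
```

```bash
python3 go.py -- 2>/dev/null || python3 go.py " -.122,-.025,.13,0" " -.122,-.025,.036,0"
```

```text
crank frame now [-0.1167  0.0533  0.3483] t 3.35 j [-0.13  0.13  0.83  1.5  -0.59  1.92  0.59]
crank frame now [-0.1167  0.0533  0.3483] t 3.35 j [-0.13  0.13  0.83  1.5  -0.59  1.92  0.59]
 -.122,-.025,.13,0 world [ 0.449 -0.074  0.177] shift cm [-7.81 -0.44 21.84] [-0.001  0.001 -0.008]
 -.122,-.025,.036,0 world [ 0.45 -0.02  0.1 ] shift cm [-0.   0.   9.4] [0. 0. 0.]
```

{"fn": "jog_arm", "kwargs": {"rows": "-3 -0.4 5 0 0 0 1; -3 0 6 0 0 0 1; -1.8 0 6 0 0 0 1; 0 0 4.8 0 0 0 1; 0 0 0 0 0 0 1"}}

```text
time: 3.98
position: [0.449, -0.0684, 0.1831]
tool_rot: [-1.887, -1.858, -0.591]
ft_force: [0.3, -0.8, 1.6]
grip_width: 0.006
grip_force: 0.0
```

```bash
python3 go.py " -.122,-.025,.036,0"
python3 - <<'E'
from bench import imaging; from h import *
v=np.load('v.npy'); i=imaging.get_image('wrist')
print('handle',proj(i,handle(v,v[5],.122)),'knob top',proj(i,knob(v,0,.066)),'knob bottom',proj(i,knob(v,0,.03)))
cv2.imwrite('pics/w1.png',i['img'])
E
```

```text
crank frame now [-0.1218 -0.017   0.1315] t 3.975 j [-0.2   0.17  0.77  1.91 -0.62  1.51  0.74]
 -.122,-.025,.036,0 world [ 0.45 -0.02  0.1 ] shift cm [-0.81  0.05  9.55] [-0.008 -0.001  0.003]
handle [[543.57362356 239.97103849]] knob top [[258.84929318 150.38642525]] knob bottom [[258.5403537  144.09409362]]
```

View pics/w1.png

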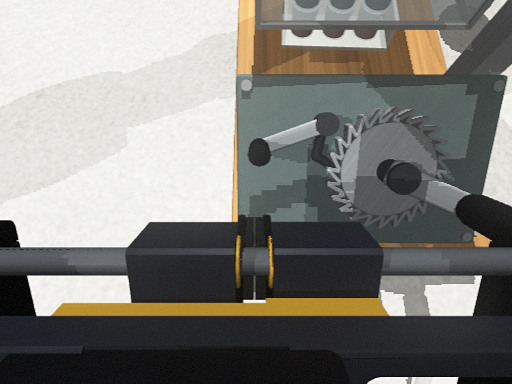

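{"fn": "jog_arm", "kwargs": {"rows": "-0.8 0 4 0 0 0 1; 0 0 3.5 0 0 0 1; 0 0 2 0 0 0 1; 2 0 0 0 0 0 1; 1.5 0 0 0 0 0 1"}}

```text
time: 4.65
position: [0.4522, 0.0026, 0.1232]
tool_rot: [-1.896, -1.858, -0.594]
ft_force: [-6.4, -4.0, -1.7]
grip_width: 0.003
grip_force: 2.9
```

{"fn": "jog_arm", "kwargs": {"rows": "1 0 0 0 0 0 1; 1 0 0 0 0 0 1; 1 0 0 0 0 0 1"}}

```text
time: 5.03
position: [0.4528, 0.0272, 0.1404]
tool_rot: [-1.897, -1.856, -0.596]
ft_force: [-2.0, -1.5, -1.9]
grip_width: 0.004
grip_force: 1.2
```

```bash
python3 go.py " -.122,.05,.036,0"
```

```text
crank frame now [-0.12    0.037   0.0417] t 5.025 j [-0.33  0.11  0.7   2.05 -0.66  1.32  0.63]
 -.122,.05,.036,0 world [0.451 0.041 0.143] shift cm [ 1.3  -0.2   0.57] [ 0.001  0.002 -0.   ]
```

{"fn": "jog_arm", "kwargs": {"rows": "0.7 0 0 0 0 0 1; 0.4 0 0 0 0 0 1; 0.2 0 0 0 0 0 1; 0 0 0 0 0 0 1"}}

```text
time: 5.52
position: [0.4545, 0.0335, 0.145]
tool_rot: [-1.908, -1.858, -0.593]
ft_force: [2.7, -9.6, -10.0]
grip_width: 0.006
grip_force: 7.0
```

```bash
python3 go.py
python3 - <<'E'
from bench import imaging; from h import *
v=np.load('v.npy')
for n in('scene','wrist'):
    i=imaging.get_image(n); 
    for p in (.6,.75): print(n,p,proj(i,knob(v,p,.066)))
    im=i['img']; im=im[150:290,200:335] if n=='scene' else im
    cv2.imwrite(f'pics/{n}2.png',cv2.resize(im,(390,400),interpolation=3))
cv2.imwrite('pics/c2.png',np.hstack([cv2.imread('pics/scene2.png'),cv2.imread('pics/wrist2.png')]))
E
```

```text
crank frame now [-0.1185  0.0448  0.0419] t 5.525 j [-0.34  0.09  0.69  2.05 -0.65  1.3   0.59]
scene 0.6 [[223.8911347  211.28885759]]
scene 0.75 [[225.53202999 208.62484381]]
wrist 0.6 [[250.09659218 228.61571505]]
wrist 0.75 [[256.01594517 212.15504971]]
```

View pics/c2.png

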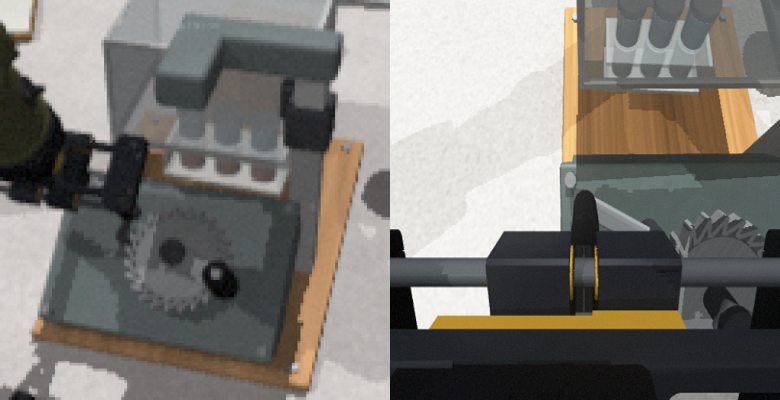

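{"fn": "jog_arm", "kwargs": {"rows": "-1.2 0 0 0 0 0 1; -0.5 0 -5 0 0 0 0.5; 0 0 -6 0 0 0 -0.3; 0 0 0 0 0 0 -0.4"}}

```text
time: 6.12
position: [0.454, -0.0415, 0.2316]
tool_rot: [-1.901, -1.857, -0.607]
ft_force: [-0.6, -0.1, -0.7]
grip_width: 0.259
grip_force: 0.0
```

```bash
python3 go.py ".0597,-.024,.15,.12" ".0597,-.024,.066,.12"
```

```text
crank frame now [-0.1173  0.0329  0.1558] t 6.125 j [-0.26  0.07  0.76  1.89 -0.58  1.52  0.6 ]
.0597,-.024,.15,.12 world [ 0.63  -0.089  0.194] shift cm [-5.69 17.69  0.77] [0.01  0.121 0.001]
.0597,-.024,.066,.12 world [ 0.631 -0.04   0.125] shift cm [-1.01  0.    8.34] [0. 0. 0.]
```

{"fn": "jog_arm", "kwargs": {"rows": "-1.9 4 -1 0 0 0 -0.4; -1.9 5 0 0 0 0 -0.4; -1.9 5 0 0 0 0 -0.4; 0 3.7 1 0 0 0 -0.4; 0 0 0 0 0.12 0 -0.4"}}

```text
time: 6.75
position: [0.6303, -0.0828, 0.1942]
tool_rot: [-1.805, -1.784, -0.698]
ft_force: [0.6, 0.1, -0.4]
grip_width: 0.688
grip_force: 0.0
```

```bash
python3 go.py ".0597,-.024,.15,.12" ".0597,-.024,.066,.12"
python3 - <<'E'
from bench import imaging; from h import *
v=np.load('v.npy'); i=imaging.get_image('wrist')
print('handle',[proj(i,handle(v,v[5],h)).round(0) for h in(.122,.052)],'knob top',proj(i,knob(v,.75,.066)))
cv2.imwrite('pics/w3.png',i['img'])
E
```

```text
crank frame now [ 0.0598 -0.0193  0.1468] t 6.75 j [-0.03  0.6   0.69  1.45 -0.94  1.73  0.75]
.0597,-.024,.15,.12 world [ 0.63  -0.089  0.194] shift cm [-0.42 -0.01 -0.38] [-0.004 -0.006  0.008]
.0597,-.024,.066,.12 world [ 0.631 -0.04   0.125] shift cm [-1.01  0.    8.34] [0. 0. 0.]
handle [array([[253., 230.]]), array([[254., 207.]])] knob top [[38.24820365 98.8024846 ]]
```

View pics/w3.png

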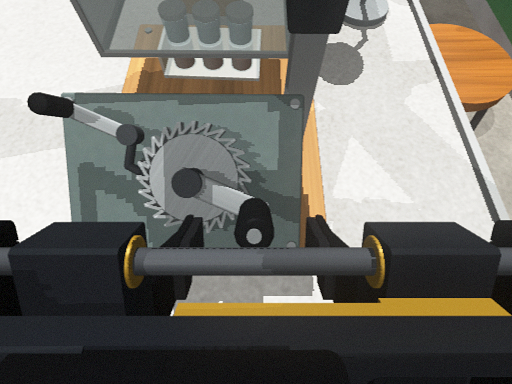

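{"fn": "jog_arm", "kwargs": {"rows": "-0.9 0 3 0 0 0 -0.4; -0.6 0 5 0 0 0 -0.4; 0 0 0 0 0 0 1; 0 0 0 0 0 0 1; 0 0 0 0 0 0 1", "force": 25}}

```text
time: 7.42
position: [0.6288, -0.0481, 0.1267]
tool_rot: [-1.821, -1.78, -0.697]
ft_force: [0.6, -0.9, -0.3]
grip_width: 0.443
grip_force: 0.0
```

```bash
python3 go.py; python3 -c "
from bench import ctrl;s=ctrl.get_state();print(s['grip_width']*87,s['grip_force'],s['ft_force'])"
```

```text
crank frame now [ 0.0575 -0.0296  0.0715] t 7.425 j [-0.08  0.62  0.67  1.56 -0.97  1.6   0.79]
38.54014190343831 0.0 [ 0.60364663 -0.89910244 -0.31008939]
```

{"fn": "jog_arm", "kwargs": {"rows": "0.4 0.1 0.2 0 0 0 1; 0 0 0 0 0 0 1; 0 0 0 0 0 0 1"}}

```text
time: 7.8
position: [0.6309, -0.0436, 0.1279]
tool_rot: [-1.821, -1.781, -0.699]
ft_force: [4.3, -2.9, 4.4]
grip_width: 0.32
grip_force: 25.0
```

```bash
python3 go.py; python3 -c "
from bench import ctrl;s=ctrl.get_state();print(s['grip_width']*87,s['grip_force'],s['ft_force'])"
```

```text
crank frame now [ 0.0595 -0.0252  0.0699] t 7.8 j [-0.09  0.62  0.67  1.56 -0.97  1.6   0.79]
27.826270539504833 24.986356494482607 [ 4.28406417 -2.90032061  4.4066236 ]
```

```bash
cat > arc.py <<'E'
import sys
from h import *
from bench import ctrl
# rows from present measured pose along handle circle to q values step by step
v=np.load('v.npy'); st,Rc,c0=frames(v); s=ctrl.get_state(); Rt=R.from_rotvec(s['tool_rot'])
g=Rc.inv().apply(s['position']-.019*Rt.as_matrix()[:,2]-c0)
q=(np.arctan2(g[1],g[0])-1.75)%(2*np.pi); q=q-2*np.pi if q>5.6 else q
print('grasp',g.round(4),'r',np.hypot(*g[:2]).round(4),'q',q.round(3),'t',s['time'],'F crank',Rc.inv().apply(s['ft_force']).round(1),'lean',(Rt.inv()*Rc).as_rotvec().round(3),'grip',s['grip_width']*87,s['grip_force'])
n,step=int(sys.argv[1]),float(sys.argv[2]); P=g.copy()
for k in range(1,n+1):
    a=1.75+q+k*step; N=np.array([.065*np.cos(a),.065*np.sin(a),g[2]])
    d=Rt.inv().apply(Rc.apply(N-P))*100; P=N; print('%.2f %.2f %.2f'%tuple(d),'q %.2f'%(q+k*step))
E
python3 arc.py 3 .08
```

```text
grasp [ 0.0594 -0.0274  0.0888] r 0.0654 q 4.101 t 7.8 F crank [4.3 0.2 5.2] lean [2.162 2.163 0.134] grip 27.826270539504833 24.986356494482607
0.49 0.16 0.06 q 4.18
0.49 0.16 0.06 q 4.26
0.50 0.12 0.06 q 4.34
```

{"fn": "jog_arm", "kwargs": {"rows": "0.5 0.16 0.06 0 0 0 1; 0.5 0.16 0.06 0 0 0 1; 0.5 0.12 0.06 0 0 0 1; 0 0 0 0 0 0 1"}}

```text
time: 8.3
position: [0.6352, -0.0325, 0.1357]
tool_rot: [-1.824, -1.781, -0.697]
ft_force: [4.1, -5.4, 2.0]
grip_width: 0.316
grip_force: 25.0
```

```bash
python3 arc.py 1 .08;  python3 - <<'E'
from bench import imaging; from h import *
i=imaging.get_image('wrist')
cv2.imwrite('pics/w4.png',cv2.resize(i['img'][:250,0:330],None,fx=2.3,fy=2.3,interpolation=3))
E
```

```text
grasp [ 0.0635 -0.0138  0.0888] r 0.065 q 4.32 t 8.3 F crank [ 4.2 -3.2  4.7] lean [2.165 2.163 0.132] grip 27.500517893404584 24.98644591541961
0.51 0.09 0.06 q 4.40
```

View pics/w4.png

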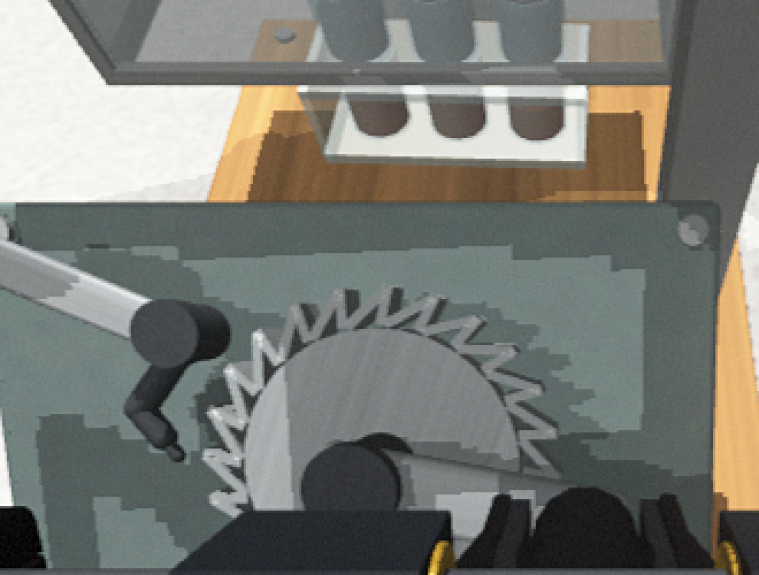

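The pawl tip, at (180,455), stands clear of the teeth and the load is on the hand. I'll wind back now.

```bash
python3 arc.py 10 -.11
```

```text
grasp [ 0.0635 -0.0139  0.0888] r 0.065 q 4.317 t 8.35 F crank [ 3.7 -4.6  5.4] lean [2.165 2.163 0.132] grip 27.298878463429624 24.986384413205087
-0.68 -0.19 -0.08 q 4.21
-0.66 -0.26 -0.08 q 4.10
-0.63 -0.34 -0.07 q 3.99
-0.59 -0.40 -0.07 q 3.88
-0.54 -0.47 -0.07 q 3.77
-0.48 -0.52 -0.06 q 3.66
-0.42 -0.57 -0.05 q 3.55
-0.36 -0.62 -0.05 q 3.44
-0.29 -0.65 -0.04 q 3.33
-0.22 -0.68 -0.03 q 3.22
```

{"fn": "jog_arm", "kwargs": {"rows": "-0.68 -0.19 -0.08 0 0 0 1; -0.66 -0.26 -0.08 0 0 0 1; -0.63 -0.34 -0.07 0 0 0 1; -0.59 -0.4 -0.07 0 0 0 1; -0.54 -0.47 -0.07 0 0 0 1"}}

```text
time: 8.98
position: [0.6175, -0.0593, 0.1168]
tool_rot: [-1.827, -1.781, -0.695]
ft_force: [4.1, -8.6, 0.1]
grip_width: 0.318
grip_force: 25.0
```

```bash
python3 arc.py 10 -.12
```

```text
grasp [ 0.0464 -0.0468  0.0888] r 0.0659 q 3.744 t 8.975 F crank [ 4.3 -6.9  5. ] lean [2.168 2.162 0.13 ] grip 27.657016658273882 24.986571609042585
-0.45 -0.65 -0.05 q 3.62
-0.44 -0.64 -0.05 q 3.50
-0.36 -0.69 -0.04 q 3.38
-0.28 -0.73 -0.04 q 3.26
-0.19 -0.76 -0.03 q 3.14
-0.10 -0.77 -0.02 q 3.02
-0.00 -0.78 -0.00 q 2.90
0.09 -0.77 0.01 q 2.78
0.18 -0.76 0.02 q 2.66
0.27 -0.73 0.03 q 2.54
```

{"fn": "jog_arm", "kwargs": {"rows": "-0.45 -0.65 -0.05 0 0 0 1; -0.44 -0.64 -0.05 0 0 0 1; -0.36 -0.69 -0.04 0 0 0 1; -0.28 -0.73 -0.04 0 0 0 1; -0.19 -0.76 -0.03 0 0 0 1"}}

```text
time: 9.6
position: [0.5808, -0.0741, 0.1058]
tool_rot: [-1.829, -1.779, -0.69]
ft_force: [-0.2, -10.7, -0.5]
grip_width: 0.319
grip_force: 25.0
```

```bash
python3 arc.py 10 -.12
```

```text
grasp [ 0.01   -0.0658  0.0888] r 0.0666 q 3.113 t 9.6 F crank [ 0.  -9.1  5.8] lean [2.171 2.16  0.125] grip 27.789311663534473 24.986773340497166
0.08 -0.80 0.01 q 2.99
0.02 -0.78 -0.00 q 2.87
0.11 -0.77 0.01 q 2.75
0.20 -0.75 0.02 q 2.63
0.29 -0.72 0.03 q 2.51
0.37 -0.68 0.04 q 2.39
0.45 -0.63 0.05 q 2.27
0.52 -0.57 0.06 q 2.15
0.59 -0.51 0.06 q 2.03
0.65 -0.43 0.07 q 1.91
```

{"fn": "jog_arm", "kwargs": {"rows": "-0.05 -0.8 0 0 0 0 1; 0.02 -0.78 0 0 0 0 1; 0.11 -0.77 0.01 0 0 0 1; 0.2 -0.75 0.02 0 0 0 1; 0.29 -0.72 0.03 0 0 0 1"}}

```text
time: 10.22
position: [0.5409, -0.068, 0.1095]
tool_rot: [-1.826, -1.778, -0.687]
ft_force: [-5.3, -9.9, 1.9]
grip_width: 0.317
grip_force: 25.0
```

```bash
python3 arc.py 5 -.12
```

```text
grasp [-0.0299 -0.0594  0.0888] r 0.0665 q 2.497 t 10.225 F crank [-5.  -7.1  7.3] lean [2.169 2.156 0.123] grip 27.55413756024415 24.988735215738416
0.52 -0.61 0.06 q 2.38
0.46 -0.63 0.05 q 2.26
0.53 -0.57 0.06 q 2.14
0.60 -0.50 0.07 q 2.02
0.65 -0.42 0.07 q 1.90
```

{"fn": "jog_arm", "kwargs": {"rows": "0.38 -0.68 0.05 0 0 0 1; 0.44 -0.64 0.05 0 0 0 1; 0.53 -0.57 0.06 0 0 0 1; 0.6 -0.5 0.07 0 0 0 1; 0.65 -0.42 0.07 0 0 0 1"}}

```text
time: 10.85
position: [0.513, -0.0439, 0.1258]
tool_rot: [-1.821, -1.777, -0.69]
ft_force: [-7.1, -6.2, 6.7]
grip_width: 0.317
grip_force: 25.0
```

```bash
python3 arc.py 6 -.12
```

```text
grasp [-0.0582 -0.0309  0.0887] r 0.0659 q 1.879 t 10.85 F crank [-7.  -1.4  9.1] lean [2.164 2.155 0.126] grip 27.55361147876047 24.991904126945883
0.75 -0.25 0.09 q 1.76
0.74 -0.24 0.09 q 1.64
0.76 -0.15 0.09 q 1.52
0.77 -0.06 0.09 q 1.40
0.77 0.04 0.09 q 1.28
0.76 0.13 0.09 q 1.16
```

{"fn": "jog_arm", "kwargs": {"rows": "0.72 -0.33 0.05 0 0 0 1; 0.75 -0.24 0.05 0 0 0 1; 0.76 -0.15 0.06 0 0 0 1; 0.77 -0.06 0.07 0 0 0 1; 0.77 0.04 0.07 0 0 0 1"}}

```text
time: 11.48
position: [0.508, -0.0105, 0.1492]
tool_rot: [-1.816, -1.778, -0.694]
ft_force: [-4.9, 1.0, 4.2]
grip_width: 0.316
grip_force: 25.0
```

```bash
python3 arc.py 6 -.12
```

```text
grasp [-0.064   0.0098  0.0888] r 0.0648 q 1.24 t 11.475 F crank [-4.9  3.1  2.9] lean [2.159 2.157 0.13 ] grip 27.499023267253783 24.992944858968258
0.76 0.14 0.09 q 1.12
0.73 0.25 0.09 q 1.00
0.70 0.34 0.08 q 0.88
0.65 0.42 0.08 q 0.76
0.60 0.50 0.07 q 0.64
0.53 0.56 0.06 q 0.52
```

{"fn": "jog_arm", "kwargs": {"rows": "0.76 0.14 0.08 0 0 0 1; 0.73 0.25 0.08 0 0 0 1; 0.7 0.34 0.08 0 0 0 1; 0.65 0.42 0.08 0 0 0 1; 0.6 0.5 0.07 0 0 0 1"}}

```text
time: 12.1
position: [0.5272, 0.0176, 0.1692]
tool_rot: [-1.818, -1.78, -0.697]
ft_force: [-1.4, 0.9, 3.4]
grip_width: 0.317
grip_force: 25.0
```

```bash
python3 arc.py 6 -.12
```

```text
grasp [-0.0455  0.0446  0.0888] r 0.0637 q 0.616 t 12.1 F crank [-1.4  2.6  2.3] lean [2.16  2.16  0.132] grip 27.584165585108554 24.988290087785572
0.61 0.49 0.07 q 0.50
0.45 0.64 0.06 q 0.38
0.37 0.69 0.05 q 0.26
0.28 0.73 0.04 q 0.14
0.19 0.75 0.02 q 0.02
0.10 0.77 0.01 q -0.10
```

{"fn": "jog_arm", "kwargs": {"rows": "0.53 0.56 0.06 0 0 0 1; 0.44 0.62 0.05 0 0 0 1; 0.37 0.66 0.05 0 0 0 1; 0.26 0.68 0.04 0 0 0 1"}}

```text
time: 12.6
position: [0.5527, 0.0296, 0.1779]
tool_rot: [-1.819, -1.779, -0.696]
ft_force: [0.6, -0.0, 3.8]
grip_width: 0.315
grip_force: 25.0
```

```bash
python3 arc.py 3 -.06
```

```text
grasp [-0.0202  0.0599  0.0888] r 0.0632 q 0.146 t 12.6 F crank [0.6 2.2 3.2] lean [2.161 2.16  0.131] grip 27.409478438672718 24.989149833563715
0.28 0.31 0.03 q 0.09
0.09 0.38 0.01 q 0.03
0.07 0.38 0.01 q -0.03
```

{"fn": "jog_arm", "kwargs": {"rows": "0.12 0.38 0.02 0 0 0 1; 0.09 0.38 0.01 0 0 0 1; 0.06 0.3 0.01 0 0 0 1; 0 0.1 0 0 0 0 1; 0 0 0 0 0 0 1"}}

```text
time: 13.22
position: [0.5613, 0.0312, 0.1791]
tool_rot: [-1.816, -1.777, -0.691]
ft_force: [-5.2, -0.4, 6.4]
grip_width: 0.316
grip_force: 25.0
```

```bash
python3 arc.py 2 -.06;python3 - <<'E'
from bench import imaging; from h import *
v=np.load('v.npy'); st,_,_=frames(v)
a=imaging.get_image('scene'); b=imaging.get_image('wrist')
cv2.imwrite('pics/c5.png',np.hstack([cv2.resize(a['img'][130:290,200:335],(400,474),interpolation=3),cv2.resize(b['img'][:300,100:420],(400,474))]))
E
```

```text
grasp [-0.0115  0.0619  0.0888] r 0.063 q 0.005 t 13.225 F crank [-5.1  3.3  5.6] lean [2.16  2.155 0.127] grip 27.48309377266603 24.99722583917901
0.25 0.35 0.03 q -0.06
0.04 0.39 0.00 q -0.12
```

View pics/c5.png

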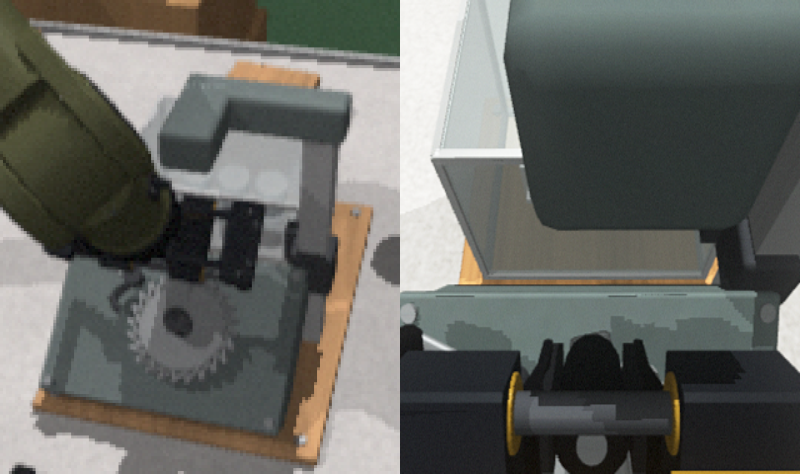

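{"fn": "jog_arm", "kwargs": {"rows": "0 0.3 0 0 0 0 1; 0 0 0 0 0 0 1; 0 0 0 0 0 0 1"}}

```text
time: 13.7
position: [0.5616, 0.0312, 0.179]
tool_rot: [-1.813, -1.775, -0.686]
ft_force: [-13.5, -1.7, 9.9]
grip_width: 0.314
grip_force: 25.0
```

```bash
python3 arc.py 1 -.06
```

```text
grasp [-0.0111  0.0619  0.0887] r 0.0629 q -0.001 t 13.7 F crank [-13.4   4.    9.3] lean [2.157 2.151 0.122] grip 27.34667519579424 25.008352557197213
0.26 0.35 0.03 q -0.06
```

{"fn": "jog_arm", "kwargs": {"rows": "0 -0.35 0 0 0 0 1; 0 0 0 0 0 0 0.1; 0 0 0 0 0 0 -0.2; 0 0 0 0 0 0 -0.2; 0 0 0 0 0 0 -0.2"}}

```text
time: 14.32
position: [0.5629, 0.0316, 0.1789]
tool_rot: [-1.818, -1.779, -0.694]
ft_force: [0.2, -0.0, 0.4]
grip_width: 0.585
grip_force: 0.0
```

{"fn": "jog_arm", "kwargs": {"rows": "0 0 -2 0 0 0 -0.2; 0 0 -4 0 0 0 -0.2; 0 0 -5 0 0 0 -0.2; 0 0 -5 0 0 0 -0.2; 0 0 0 0 0 0 -0.2"}}

```text
time: 14.95
position: [0.5613, -0.0803, 0.3021]
tool_rot: [-1.827, -1.781, -0.7]
ft_force: [0.6, -0.7, -0.8]
grip_width: 0.603
grip_force: 0.0
```

Run:
```python
from bench import imaging,ctrl; from h import *
a=imaging.get_image('scene'); b=imaging.get_image('top'); print(ctrl.get_state()['ft_force'])
cv2.imwrite('pics/c6.png',np.hstack([cv2.resize(a['img'][130:340,160:335],(400,480),interpolation=3),cv2.resize(b['img'][80:290,230:405],(400,480),interpolation=3)]))
```

```text
[-0.57262235 -0.09545309  0.30270662]
```

View pics/c6.png

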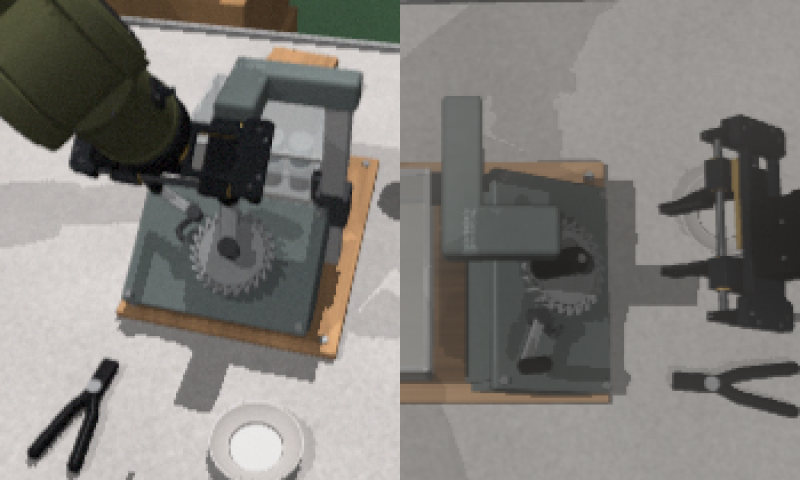

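The crank stands at the end of its travel, the hood is down, the gripper is clear and the saucer and tool haven't moved. I'm handing in.

```bash
python3 -c "
from bench import ticket; print(ticket.close_job())"
```

```text
the job is handed in; nothing more can be done
None
```

I threw the lever to its stop, freed the pawl and wound the crank back in the gripper until it hit its hard stop at q ≈ 0, with the hood down on the board in the camera view. I then backed the robot clear and handed the job in at about 15 s; `close_job()` returned no verdict, so I don't have the judged result.

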